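# Draw a sample tin through the low bridge gauge until its catch drops

## Task

Slide the carriage with its moisture tin along the bench, narrow nose first, into the low tunnel of the bridge gauge from the side it waits at, and bring it on until the sprung catch pin has ridden up and dropped into the carriage's notch; the last stretch has to be drawn from the far side by the front grip. Then let go. Be gentle: the light gauge must stay exactly where it stands, so stop drawing as soon as you feel the catch, keep the tin in its well, and leave the big tin and the jar alone.

Things in the scene. Friction and masses are not known exactly. Their poses are not given: they have to be found in the camera images.
- gauge: Low grey bridge gauge, 2.5 kg, loose on the bench (slides if pushed over about 7 N); 80 long (x), 120 wide (y), 54 high, flat round sensor head to 62. Straight tunnel along x, from entry x = -40 to exit x = +40, 92 wide between two round-ended cheeks, roof underside at z = 38, floor = the bench. Origin: on the bench at the tunnel's middle; x points entry to exit, z up.
- carriage: Flat grey plastic carriage loose on the bench before the entry, 0.3 kg, sliding friction 2 to 4 N. x = -72 (rear end) to +80 (round nose); deck top z = 12. Body 86 wide up to x = +10, then a tongue 40 wide. Origin: underside, on the centre line; x points to the nose, z up. Home, it lies at gauge x = +35 to +61 (catch setting unknown), its rear grip inside the tunnel.
- rear_grip (a point): Middle of the rear grip, carriage (-63.5, 0, 23): upright block on the deck, 12 thick across (carriage y), 17 long (x), from z = 12 to z = 34. Axes as the carriage.
- front_grip (a point): Middle of the front grip on the tongue, carriage (57, 0, 23): upright block, 12 thick across (carriage y), 26 long (x), from z = 12 to z = 34. Axes as the carriage.
- notch (a point): Middle of the open notch in the carriage's left edge strip (strip y = +33 to +43, top z = 12), carriage (-28, 38, 3); 8 long in x. The strip begins with a ramp at x = -6 to +10 that lifts the pin (about 3 N). Once the pin has dropped in, the notch's rear wall stops the carriage hard.
- tin: Round lidded moisture tin, 54 in diameter, 30 high, 45 g, standing loose in the carriage's round well (floor at z = 4, top of the tin at 34 above the bench). Origin: centre of its underside, z up.
- well (a point): Middle of the well's floor in the carriage, at carriage x = -24, y = 0, z = 4.
- catch (a joint): Height in m of the sprung steel catch pin, 6 mm thick, hanging through a roof slot at gauge y = +38 mm, somewhere from x = +9 to +31 mm (setting differs each time). 0: down, tip 5 mm above the bench; about 0.007: riding on the carriage's edge strip; 0 again: in the notch. Its small knob shows 5 mm above the roof.
- big_tin: Bystander: round lidded moisture tin, 68 in diameter, 38 high, farther back on the bench. Origin: centre of its underside.
- jar: Bystander: screw-cap sample jar, 49 in diameter, 60 high. Origin: centre of its underside.
Mind the look-alikes: they are no part of the job. What is shaped like the tin but red or turquoise is not meant.

How it is judged:
By the outcome, as a careful person would: the job done as asked, in the order asked, and still so for the second after the job is handed in, with the robot touching nothing.
It also fails if it takes over 67 s, if anything falls off the work surface, if the arm or the gripper's body presses on something with over 40 N, if the wrist force passes 120 N, or if a joint passes its speed limit or range.

## Robot

A 6-joint arm with a two-finger parallel gripper is mounted at the origin on a cart in front of the work surface, level with it; the furniture and walls round the work are solid. World frame = base frame: x ahead of the robot, y to its left, z up, the work surface at z = 0. Lengths are in m, angles in rad, forces in N, time in s.
With the tool pointing down it reaches from about 0.4 to 0.925 m from the base axis. Payload 12.5 kg.
Tool frame: the origin (TCP) lies at the very end of the fingers, on their centre line; the grasp point (between the pads) lies 19 mm behind it; z points along the fingers, y is the direction in which the jaws open and shut (so a half turn about z gives the same grasp; the last joint's range is limited). The gripper opens to 95 mm and grips with 3 to 60 N. Pads are 20 mm wide; open, the fingers measure 119 mm over their backs; the gripper's body (75 mm by 180 mm) begins 59 mm behind the grasp point.
Start: joints at [1.163, 0.491, 1.559, -0, 1.092, -0.106], TCP at [0.186, 0.597, 0.215] pointing down, gripper open.
Joint ranges: [-3.1, 3.1], [-0.84, 2.19], [0.05, 2.79], [-1.13, 4.28], [0.06, 2.93], [-2.69, 2.69]. Speed limits (rad/s): [2.22, 2.22, 2.79, 3.14, 3.14, 3.14].

## Interface

Orientations are given as a unit quaternion [x, y, z, w].
In Python, from rig import get_state, cams, env, models gives the robot as it stands. The module is installed in compiled form; this text tells all that it offers.
- The arm moves only by the tool jog_arm, never from a script. Its argument "motion" is a list of rows, each a list of 3 entries, a list of its own where there are three numbers: the shift along the tool's x, y, z in m, then the turn about the tool's z in units of 5 degrees (1.0 is 5 degrees), then the opening, from 0 (shut) to 1 (fully open). A call has 1 to 12 rows; each row shifts and turns the pose as measured when the row begins, along the tool's axes as they then stand; what a row does not reach is not made up. A row lasts 1/10 s, in which the tool goes at most 50 mm and 8.59 degrees, less where a joint would pass 70% of its speed; a pose out of reach is approached as far as the arm can. A call with a gripper value outside its range is refused whole. The fingers move at their own pace and stop on an object; "force" is the grip in N (left out, the last holds). Time passes only in rows, so rows that do not move let the fingers close. It gives the time, the measured TCP pose, the force and the opening at its end, in the units of the state.
- get_state(): the state, without advancing time (a new reading comes with each control period).
- cams.get_image(name): name is "side" or "top" or "wrist"; returns the picture (400x640x3 uint8, red, green, blue); there is no depth.
- cams.calibration(name): a dict with "fx", "fy", "cx", "cy" (pixels), "eye" and "rotation" of the camera in the world. Camera axes: x right, y up, looking along -z (the intrinsics and any distortion apply to the point x, -y, -z); pixel columns grow to the right and rows downward; lengths in m; the calibration is good to about 2 mm. A picture is of the moment at which its call begins: read the wrist's pose just before it. calibration takes no time and is no camera call; for the wrist camera it gives the pose at the moment of the call.
- env.finish_job(): hands the job in, once; it reports no verdict.
Trained networks look in the newest picture that a camera, given by its name, has taken for a name from the list of things; names that differ only in an ending like _2 or _b are one class to them, and where a whole thing is asked for, a point or a joint stands for the part that bears it (a point fixed in the world has none). Each returns a list of dicts, best first, with "p" (0 to 1); they miss things now and then, are a little off and sometimes report something else, mostly with a low value. They report only what shows in the picture. A call takes as long as a camera call. They do not tell look-alikes from the thing itself.
- models.search_frame(camera, label): "bbox" ([left, top, right, bottom] in pixels, round what is visible of it).
The state is a dict: "time_s": time; "joints": joint angles; "qvel": joint speeds; "joint_torque": joint torques, N m; "position": TCP position; "eef_rot": TCP orientation; "force": force on the tool from outside, world axes, zero at the start; "torque": the same for the moment, N m; "finger_gap": finger opening in m.
Only numpy, scipy, OpenCV 4.12 (cv2) and the standard library are available. Lean on these libraries where they do the work, as an engineer would, in place of code of your own. Each camera call takes 0.05 s, during which the arm holds its last target.

## Working session

There is one attempt and no reset: what is moved stays moved. The work goes in short steps, Python scripts to look and compute and a tool call to move; the robot and the scene stay as the last step left them, time stands still between calls to the robot, and variables do not carry over. Pictures are saved under pics/ and viewed, and the job is handed in when it is done.

Besides the shell and the picture viewer there is one more tool, called after "Emit:" as name(argument=value, ...) on one line, values as JSON. jog_arm: Moves the arm, as the interface text tells. Its arguments: {"type":"object","properties":{"motion":{"type":"array"},"force":{"type":"number"}},"required":["motion"]}

```bash
mkdir -p pics; ls; cat > h.py <<'E'
import numpy as np,cv2
from rig import get_state,cams,env,models
def snap(n,f):
    im=cams.get_image(n); cv2.imwrite('pics/'+f,im[:,:,::-1]); return im
E
python3 - <<'E'
from h import *
s=get_state();print({k:np.round(v,3) for k,v in s.items()})
for n in ['side','top','wrist']:
    c=cams.calibration(n);print(n,{k:(np.round(v,4).tolist() if not isinstance(v,str) else v) for k,v in c.items()})
snap('top','t0.png')
for l in ['gauge','carriage','tin','front_grip','rear_grip','big_tin','jar','catch','notch']:
    print(l,[(np.round(d['bbox']).tolist(),round(d['p'],2)) for d in models.search_frame('top',l)])
snap('side','s0.png')
E
```

```text
pics
{'time_s': np.float64(0.0), 'joints': array([ 1.163,  0.492,  1.56 , -0.   ,  1.092, -0.106]), 'qvel': array([-0.001, -0.001,  0.   ,  0.001,  0.   ,  0.001]), 'joint_torque': array([-1.0000e-03, -6.1264e+01, -2.5816e+01,  6.9000e-02,  4.8000e-02,
       -0.0000e+00]), 'position': array([0.186, 0.597, 0.214]), 'eef_rot': array([ 0.15 ,  0.989, -0.001, -0.   ]), 'force': array([-0.079,  0.762,  0.503]), 'torque': array([ 0.01 ,  0.016, -0.042]), 'finger_gap': np.float64(0.096)}
side {'fx': 400.82, 'fy': 400.82, 'cx': 318.2748, 'cy': 204.3217, 'eye': [0.0979, -0.42, 0.7627], 'rotation': [0.2093, -0.1844, -0.6489, 0.7079]}
top {'fx': 385.3626, 'fy': 385.3626, 'cx': 318.7915, 'cy': 202.9476, 'eye': [0.4936, -0.3412, 0.9047], 'rotation': [0.0346, -0.0319, -0.7035, 0.7091]}
wrist {'fx': 285.8538, 'fy': 285.8538, 'cx': 316.199, 'cy': 202.0877, 'eye': [0.12, 0.6175, 0.383], 'rotation': [-0.1008, -0.0731, 0.5884, 0.7989]}
gauge [([271.0, 208.0, 309.0, 264.0], 0.78)]
carriage [([316.0, 201.0, 379.0, 235.0], 0.86)]
tin [([356.0, 156.0, 385.0, 181.0], 0.9), ([349.0, 205.0, 373.0, 229.0], 0.84), ([393.0, 174.0, 418.0, 199.0], 0.82)]
front_grip [([318.0, 202.0, 384.0, 238.0], 0.61)]
rear_grip [([316.0, 199.0, 384.0, 233.0], 0.91)]
big_tin [([242.0, 152.0, 267.0, 185.0], 0.82), ([270.0, 204.0, 310.0, 264.0], 0.27)]
jar [([294.0, 156.0, 313.0, 183.0], 0.79)]
catch []
notch [([318.0, 196.0, 382.0, 238.0], 0.91), ([242.0, 152.0, 267.0, 185.0], 0.52)]
```

```bash
python3 - <<'E'
import cv2
a=cv2.imread('pics/t0.png');cv2.imwrite('pics/t0c.png',cv2.resize(a[130:290,220:440],None,fx=3.6,fy=3.6,interpolation=3))
E
```

```text
(no output)
```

View pics/t0c.png

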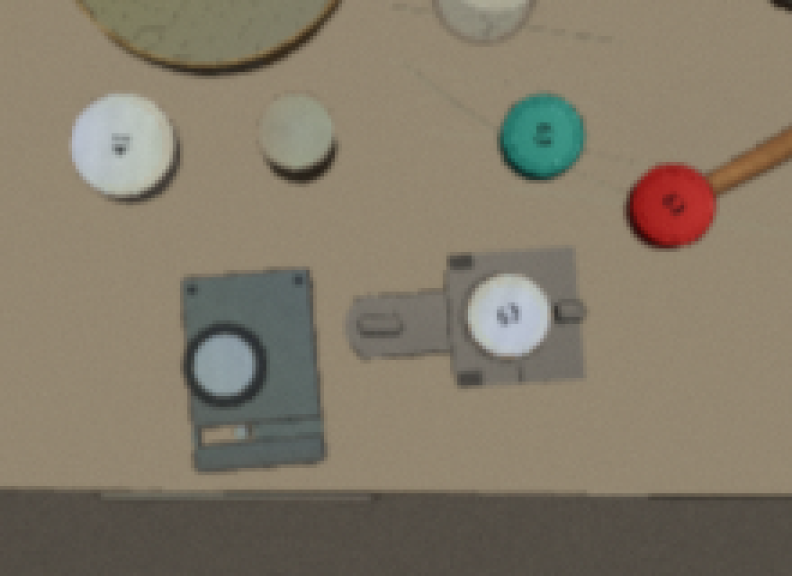

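View pics/t0.png

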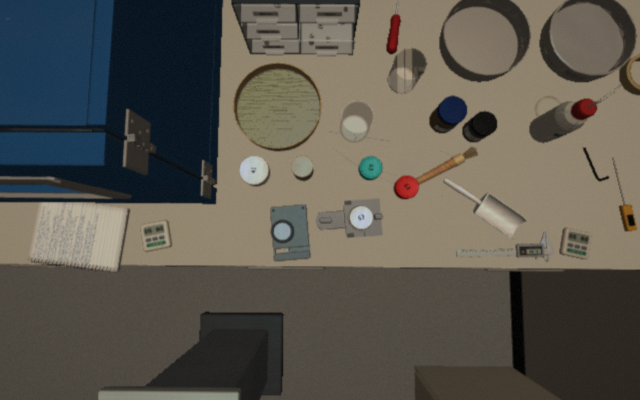

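View pics/s0.png

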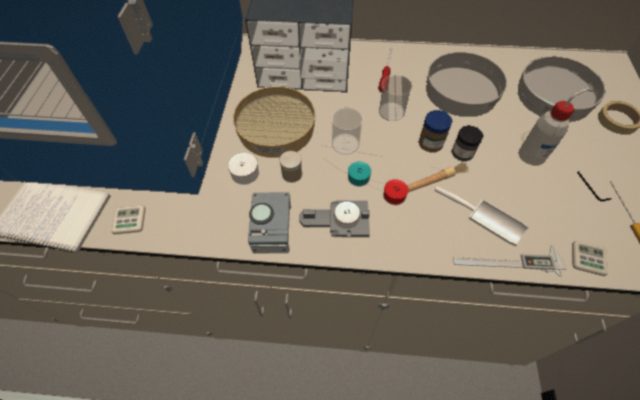

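White tin in the carriage is at top px (361,217). Its look-alikes are turquoise (371,168), red (406,187) and the big white tin (254,170). I choose the white one sitting in the carriage's well. Next: rough world poses.

```bash
cat >> h.py <<'E'
from scipy.spatial.transform import Rotation as R
def px2w(c,u,v,z):
    d=np.array([(u-c['cx'])/c['fx'],-(v-c['cy'])/c['fy'],-1.0])
    d=R.from_quat(c['rotation']).apply(d); e=np.array(c['eye'])
    return e+d*(z-e[2])/d[2]
def w2px(c,p):
    q=R.from_quat(c['rotation']).inv().apply(np.asarray(p)-np.array(c['eye']))
    return np.array([c['cx']+c['fx']*q[...,0]/-q[...,2],c['cy']-c['fy']*q[...,1]/-q[...,2]]).T
E
python3 - <<'E'
from h import *
print(cams.calibration('top').keys())
c=cams.calibration('top')
f=lambda x,y:(220+x/3.6,130+y/3.6)
for n,p,z in [('tin',(509,315),.034),('gA',(182,278),.054),('gB',(310,268),.054),('gC',(326,460),.054),('gD',(197,472),.054),('sensor',(225,363),.062),('front',(380,323),.034),('rear',(570,310),.034),('pin',(240,434),.059),('nose',(347,327),.012),('rearL',(583,379),.012),('rearR',(577,247),.012),('jar',(297,130),.06),('big',(124,146),.038)]:
    print(n,np.round(px2w(c,*f(*p),z)*1000,1))
s=get_state();print(R.from_quat(s['eef_rot']).as_matrix().round(3))
E
```

```text
dict_keys(['fx', 'fy', 'cx', 'cy', 'eye', 'rotation'])
tin [ 543.4 -434.1   34. ]
gA [ 563.5 -230.8   54. ]
gB [ 570.2 -309.5   54. ]
gC [ 453.2 -320.6   54. ]
gD [ 445.3 -242.3   54. ]
sensor [ 511.3 -259.    62. ]
front [ 537.7 -353.1   34. ]
rear [ 546.8 -472.4   34. ]
pin [ 468.6 -268.5   59. ]
nose [ 536.1 -332.2   12. ]
rearL [ 504.  -483.8   12. ]
rearR [ 589.  -480.5   12. ]
jar [ 655.2 -300.8   60. ]
big [ 648.3 -190.4   38. ]
[[-0.955  0.297  0.   ]
 [ 0.297  0.955  0.   ]
 [ 0.     0.    -1.   ]]
```

```bash
python3 - <<'E'
from h import *
c=cams.calibration('side');t=cams.calibration('top')
for p in [(0,165),(200,190),(205,180),(95,205),(0,240),(108,150)]:
    print('s',p,[np.round(px2w(c,*p,z)[:2],3).tolist() for z in (0,.2,.4)])
for p in [(0,198),(216,203),(216,190)]: print('t',p,[np.round(px2w(t,*p,z)[:2],3).tolist() for z in (0,.2,.4,.6)])
im=snap('wrist','w0.png')
E
```

```text
s (0, 165) [[0.628, 0.412], [0.489, 0.194], [0.35, -0.024]]
s (200, 190) [[0.595, -0.092], [0.465, -0.178], [0.335, -0.264]]
s (205, 180) [[0.624, -0.097], [0.486, -0.182], [0.348, -0.266]]
s (95, 205) [[0.535, 0.136], [0.421, -0.01], [0.306, -0.156]]
s (0, 240) [[0.432, 0.306], [0.344, 0.116], [0.257, -0.075]]
s (108, 150) [[0.695, 0.166], [0.538, 0.013], [0.382, -0.141]]
t (0, 198) [[0.585, 0.417], [0.565, 0.25], [0.545, 0.082], [0.524, -0.086]]
t (216, 203) [[0.577, -0.095], [0.558, -0.149], [0.54, -0.204], [0.522, -0.258]]
t (216, 190) [[0.608, -0.094], [0.583, -0.148], [0.557, -0.203], [0.532, -0.258]]
```

View pics/w0.png

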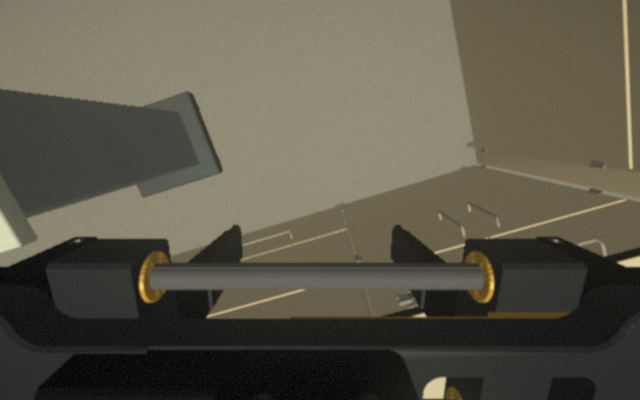

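```bash
cat >> h.py <<'E'
def plan(way,turns,n0=None):
    """way: list of world xyz targets per row; turns: units per row -> tool-frame rows"""
    s=get_state();p=np.array(s['position']);M=R.from_quat(s['eef_rot'])
    for w,t in zip(way,turns):
        d=M.inv().apply(np.array(w)-p); print([[round(float(x),3) for x in d],round(t,2),1])
        p=np.array(w); M=M*R.from_euler('z',5*t,degrees=True)
E
python3 - <<'E'
from h import *
P0=np.array(get_state()['position']);A=np.array([.4,.15,.26]);
way=[P0+(A-P0)*i/11 for i in range(1,12)]+[[.405,.1,.26]]
plan(way,[1]*12)
E
```

```text
[[-0.031, -0.033, -0.004], 1, 1]
[[-0.033, -0.03, -0.004], 1, 1]
[[-0.036, -0.027, -0.004], 1, 1]
[[-0.038, -0.024, -0.004], 1, 1]
[[-0.04, -0.021, -0.004], 1, 1]
[[-0.042, -0.017, -0.004], 1, 1]
[[-0.043, -0.013, -0.004], 1, 1]
[[-0.044, -0.009, -0.004], 1, 1]
[[-0.045, -0.006, -0.004], 1, 1]
[[-0.045, -0.002, -0.004], 1, 1]
[[-0.045, 0.002, -0.004], 1, 1]
[[-0.049, -0.01, -0.0], 1, 1]
```

Emit:
jog_arm(motion=[[[-0.031, -0.033, -0.004], 1, 1], [[-0.033, -0.03, -0.004], 1, 1], [[-0.036, -0.027, -0.004], 1, 1], [[-0.038, -0.024, -0.004], 1, 1], [[-0.04, -0.021, -0.004], 1, 1], [[-0.042, -0.017, -0.004], 1, 1], [[-0.043, -0.013, -0.004], 1, 1], [[-0.044, -0.009, -0.004], 1, 1], [[-0.045, -0.006, -0.004], 1, 1], [[-0.045, -0.002, -0.004], 1, 1], [[-0.045, 0.002, -0.004], 1, 1], [[-0.049, -0.01, 0], 1, 1]])

```text
time_s: 1.8
position: [0.4026, 0.0843, 0.2605]
eef_rot: [0.637, 0.771, 0.003, 0.002]
force: [0.0, 0.4, 0.9]
finger_gap: 0.0949
```

```bash
python3 - <<'E'
from h import *
s=get_state();M=R.from_quat(s['eef_rot']).as_matrix();print(np.degrees(np.arctan2(M[1,1],M[0,1])))
P0=np.array(s['position']);A=np.array([.43,-.16,.26]);B=np.array([.547,-.46,.22])
way=[P0+(A-P0)*i/5 for i in range(1,6)]+[A+(B-A)*i/7 for i in range(1,8)]
plan(way,[1.0]+[0]*11)
E
```

```text
10.843482785364984
[[-0.049, -0.004, 0.0], 1.0, 1]
[[-0.049, 0.0, 0.0], 0, 1]
[[-0.049, 0.0, 0.0], 0, 1]
[[-0.049, 0.0, 0.0], 0, 1]
[[-0.049, 0.0, 0.0], 0, 1]
[[-0.044, 0.012, 0.006], 0, 1]
[[-0.044, 0.012, 0.006], 0, 1]
[[-0.044, 0.012, 0.006], 0, 1]
[[-0.044, 0.012, 0.006], 0, 1]
[[-0.044, 0.012, 0.006], 0, 1]
[[-0.044, 0.012, 0.006], 0, 1]
[[-0.044, 0.012, 0.006], 0, 1]
```

Emit:
jog_arm(motion=[[[-0.049, -0.004, 0], 1.1, 1], [[-0.049, 0, 0], 0, 1], [[-0.049, 0, 0], 0, 1], [[-0.049, 0, 0], 0, 1], [[-0.049, 0, 0], 0, 1], [[-0.044, 0.012, 0.006], 0, 1], [[-0.044, 0.012, 0.006], 0, 1], [[-0.044, 0.012, 0.006], 0, 1], [[-0.044, 0.012, 0.006], 0, 1], [[-0.044, 0.012, 0.006], 0, 1], [[-0.044, 0.012, 0.006], 0, 1], [[-0.04, 0.012, 0.006], 0, 0.4]])

```text
time_s: 3.0
position: [0.5337, -0.4765, 0.2214]
eef_rot: [0.678, 0.735, 0.004, 0.006]
force: [1.6, 0.1, -0.2]
finger_gap: 0.0912
```

```bash
python3 - <<'E'
from h import *
import pickle
s=get_state();c=cams.calibration('wrist');print(c,s['position'])
pickle.dump((s,c),open('w1.pkl','wb'))
snap('wrist','w1.png')
for l in ['tin','rear_grip','front_grip','catch','gauge','carriage']: print(l,[(np.round(d['bbox']).tolist(),round(d['p'],2)) for d in models.search_frame('wrist',l)])
E
```

```text
{'fx': 285.85379408585453, 'fy': 285.85379408585453, 'cx': 316.19900134768045, 'cy': 202.08773081594617, 'eye': array([ 0.52630106, -0.40688705,  0.39013487]), 'rotation': array([-0.12597072, -0.01154722,  0.03948726,  0.99118051])} [ 0.53371181 -0.47653415  0.2214195 ]
tin [([352.0, 214.0, 390.0, 256.0], 0.98), ([389.0, 155.0, 437.0, 195.0], 0.97), ([305.0, 127.0, 347.0, 174.0], 0.69)]
rear_grip [([294.0, 66.0, 355.0, 190.0], 0.76)]
front_grip [([296.0, 65.0, 356.0, 193.0], 0.61)]
catch [([292.0, 65.0, 360.0, 189.0], 0.47)]
gauge [([249.0, 0.0, 364.0, 52.0], 0.66)]
carriage [([250.0, 0.0, 364.0, 50.0], 0.64)]
```

View pics/w1.png

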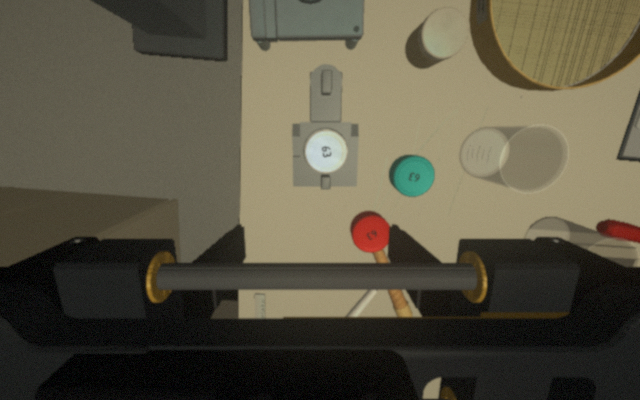

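White tin in the carriage is at (326,151); turquoise is at (413,175), red at (371,233). Rear grip (325,183), front grip (326,82).

```bash
python3 - <<'E'
import cv2
a=cv2.imread('pics/w1.png');cv2.imwrite('pics/w1c.png',cv2.resize(a[50:200,235:385],None,fx=4,fy=4,interpolation=3))
cv2.imwrite('pics/w1d.png',cv2.resize(a[0:60,235:385],None,fx=5,fy=5,interpolation=3))
E
```

```text
(no output)
```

View pics/w1c.png

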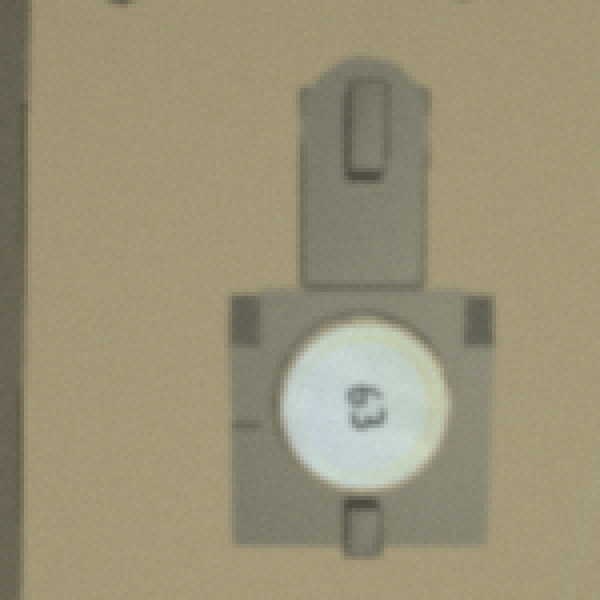

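View pics/w1d.png

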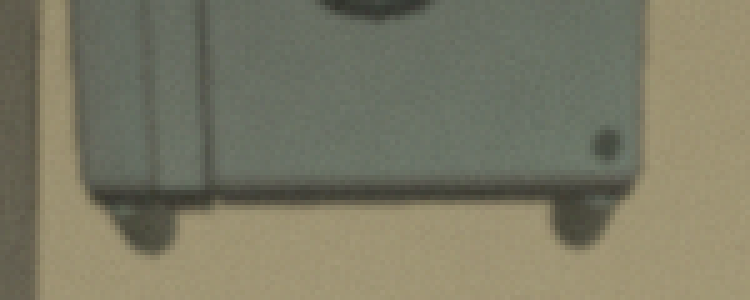

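```bash
python3 - <<'E'
from h import *
import pickle
s,c=pickle.load(open('w1.pkl','rb'))
f=lambda x,y:(235+(x+.5)/4-.5,50+(y+.5)/4-.5)
g=lambda x,y:(235+(x+.5)/5-.5,(y+.5)/5-.5)
def fit(obj,img):
    obj=np.array(obj,float);
    W=np.array([px2w(c,*p,z/1000)[:2]*1000 for p,z in zip(img,obj[:,2])])
    o=obj[:,:2];oc=o.mean(0);wc=W.mean(0);a=o-oc;b=W-wc
    th=np.arctan2((a[:,0]*b[:,1]-a[:,1]*b[:,0]).sum(),(a*b).sum())
    Rm=np.array([[np.cos(th),-np.sin(th)],[np.sin(th),np.cos(th)]])
    t=wc-Rm@oc; print('origin',t.round(1),'yaw',np.degrees(th).round(2));print('res',(W-(o@Rm.T+t)).round(1).tolist());return t,th
C=fit([(-72,43,12),(-72,-43,12),(80,0,12),(10,20,12),(10,-20,12),(-24,0,34)],[f(232,545),f(487,546),f(362,55),f(302,286),f(424,286),f(365,404)])
print('rear grip', [px2w(c,*f(x,y),.034).round(4)[:2].tolist() for x,y in [(345,556),(379,556),(345,510),(383,505)]])
t,th=C;d=np.array([np.cos(th),np.sin(th)])
print('rg',t-63.5*d,'fg',t+57*d)
print('gauge L,R', px2w(c,*g(92,188),.054)[:2]*1000,px2w(c,*g(637,178),.054)[:2]*1000)
M=R.from_quat(s['eef_rot']).as_matrix();print('tool x yaw',np.degrees(np.arctan2(M[1,0],M[0,0])))
E
```

```text
origin [ 542.8 -408.3] yaw 94.65
res [[-0.1, -0.5], [-0.1, -1.1], [-0.5, -1.2], [0.8, 1.4], [-0.4, 1.3], [0.2, -0.0]]
rear grip [[0.5429, -0.4803], [0.5537, -0.4795], [0.5416, -0.4656], [0.5534, -0.4631]]
rg [ 547.91777198 -471.64038783] fg [ 538.13853403 -351.53786286]
gauge L,R [ 456.69646012 -319.50664396] [ 571.18572265 -307.86010492]
tool x yaw 94.62666236060765
```

Emit:
jog_arm(motion=[[[0.042, 0, 0], 0.2, 0.4], [[0.042, 0, 0], 0, 0.4], [[0.042, 0, 0], 0, 0.4], [[0.042, 0, 0], 0, 0.4], [[0.03, 0, 0], 0, 0.4], [[0, 0, 0], 0, 0.4]])

```text
time_s: 3.95
position: [0.5171, -0.2639, 0.2262]
eef_rot: [0.683, 0.73, 0.005, 0.009]
force: [-0.0, -1.0, 0.2]
finger_gap: 0.0377
```

```bash
python3 - <<'E'
from h import *
import pickle
s=get_state();c=cams.calibration('wrist');print(s['position'],s['finger_gap'],s['qvel'].round(3))
pickle.dump((s,c),open('w2.pkl','wb'))
a=snap('wrist','w2.png')[:,:,::-1]
# project gauge centre
print(w2px(c,np.array([.509,-.276,.054])))
E
```

```text
[ 0.51705294 -0.26387985  0.22624989] 0.03771252371504773 [-0.008 -0.016 -0.017 -0.009 -0.002 -0.02 ]
[306.05135941 196.26102059]
```

View pics/w2.png

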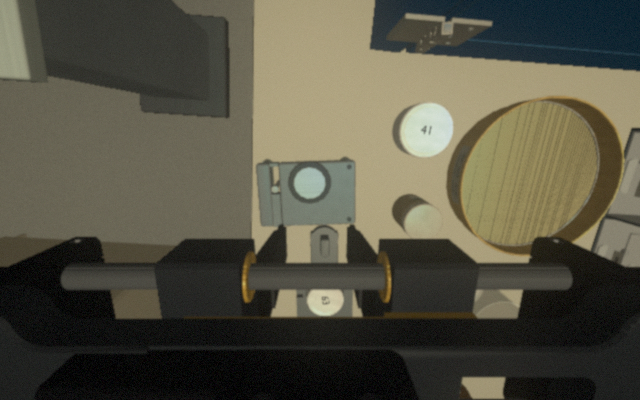

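```bash
python3 - <<'E'
import cv2
a=cv2.imread('pics/w2.png');cv2.imwrite('pics/w2c.png',cv2.resize(a[145:245,240:370],None,fx=6,fy=6,interpolation=3)[:600])
E
```

```text
(no output)
```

View pics/w2c.png

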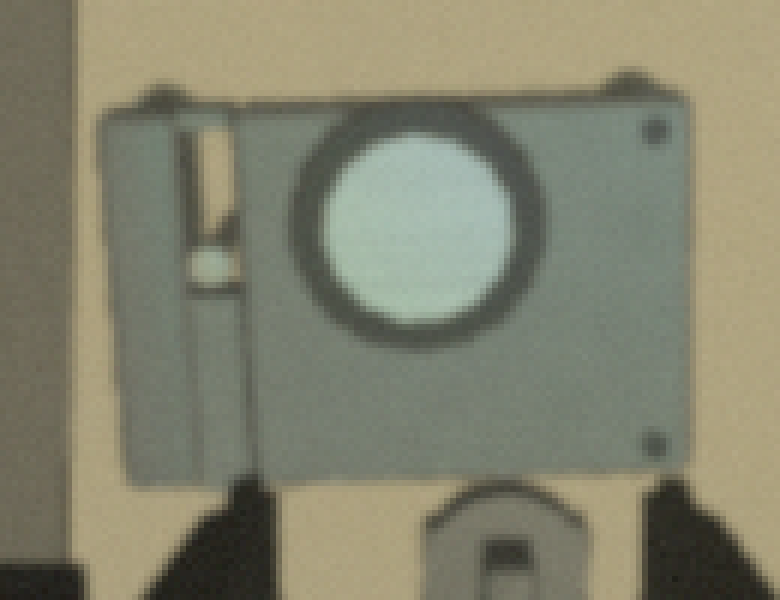

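```bash
python3 - <<'E'
from h import *
import pickle
s,c=pickle.load(open('w2.pkl','rb'))
g=lambda x,y:(240+(x+.5)/6-.5,145+(y+.5)/6-.5)
obj=np.array([(40,60),(40,-60),(-40,-60),(-40,60)],float)
im=[(100,110),(688,95),(690,472),(128,487)]
W=np.array([px2w(c,*g(*p),.054)[:2]*1000 for p in im]);print(W.round(1))
oc=obj.mean(0);wc=W.mean(0);a=obj-oc;b=W-wc
th=np.arctan2((a[:,0]*b[:,1]-a[:,1]*b[:,0]).sum(),(a*b).sum())
Rm=np.array([[np.cos(th),-np.sin(th)],[np.sin(th),np.cos(th)]])
print('gauge',wc.round(1),np.degrees(th).round(2),'res',(b-a@Rm.T).round(1).tolist())
toG=lambda p:(Rm.T@(np.array(p)-wc)).round(1)
print('pin',toG(px2w(c,*g(212,265),.059)[:2]*1000),'slot ends',toG(px2w(c,*g(215,128),.054)[:2]*1000),toG(px2w(c,*g(215,290),.054)[:2]*1000))
print('sensor',toG(px2w(c,*g(418,225),.062)[:2]*1000))
print('carriage',toG((542.8,-408.3)),'nose arc',toG(px2w(c,*g(503,482),.012)[:2]*1000))
E
```

```text
[[ 447.7 -239.1]
 [ 563.6 -228.6]
 [ 572.1 -307.1]
 [ 454.7 -317.6]]
gauge [ 509.5 -273.1] 95.3 res [[1.6, -0.3], [-1.9, -0.9], [-0.9, 0.3], [1.2, 0.9]]
pin [ 8.7 37.6] slot ends [35.3 36. ] [ 2.4 38. ]
sensor [16.2 -3.7]
carriage [-137.7  -20.6] nose arc [-55.4 -21.3]
```

```bash
python3 - <<'E'
from h import *
s=get_state();M=R.from_quat(s['eef_rot']).as_matrix();y=np.degrees(np.arctan2(M[1,0],M[0,0]));print(y, M[:,2].round(4))
P0=np.array(s['position']);B=np.array([.5482,-.4746,.16]);C=np.array([.5482,-.4746,.06])
way=[P0+(B-P0)*i/5 for i in range(1,6)]+[B+(C-B)*i/4 for i in range(1,5)]
plan(way,[-(94.65-y)/5]+[0]*9)
E
```

```text
93.8155576645456 [ 0.0203 -0.006  -0.9998]
[[-0.042, 0.003, 0.014], np.float64(-0.17), 1]
[[-0.042, 0.002, 0.014], 0, 1]
[[-0.042, 0.002, 0.014], 0, 1]
[[-0.042, 0.002, 0.014], 0, 1]
[[-0.042, 0.002, 0.014], 0, 1]
[[0.0, -0.0, 0.025], 0, 1]
[[0.0, -0.0, 0.025], 0, 1]
[[0.0, -0.0, 0.025], 0, 1]
[[0.0, -0.0, 0.025], 0, 1]
```

Emit:
jog_arm(motion=[[[-0.042, 0.003, 0.014], -0.17, 0.35], [[-0.042, 0.002, 0.014], 0, 0.35], [[-0.042, 0.002, 0.014], 0, 0.35], [[-0.042, 0.002, 0.014], 0, 0.35], [[-0.03, 0.002, 0.014], 0, 0.35], [[0, 0, 0.025], 0, 0.35], [[0, 0, 0.02], 0, 0.35], [[0, 0, 0.01], 0, 0.35], [[0, 0, 0], 0, 0.35]])

```text
time_s: 4.9
position: [0.5472, -0.4776, 0.1043]
eef_rot: [0.677, 0.736, 0.004, 0.016]
force: [-1.3, 1.0, 0.7]
finger_gap: 0.0334
```

```bash
cat >> h.py <<'E'
def yaw():
    s=get_state();M=R.from_quat(s['eef_rot']).as_matrix();return np.degrees(np.arctan2(M[1,0],M[0,0])),M[:,2]
E
python3 - <<'E'
from h import *
s=get_state();y,z=yaw();print(s['position'],y,z,s['finger_gap'],s['force'])
c=cams.calibration('wrist');snap('wrist','w3.png')
P0=np.array(s['position']);plan([[.5482,-.4746,.06]],[-(94.65-y)/5])
E
```

```text
[ 0.54721448 -0.47763912  0.10432635] 94.73076173947459 [ 0.02882898 -0.01495264 -0.99947252] 0.03340419629021359 [-1.28665096  0.96318734  0.69529624]
[[0.004, -0.0, 0.045], np.float64(0.02), 1]
```

View pics/w3.png

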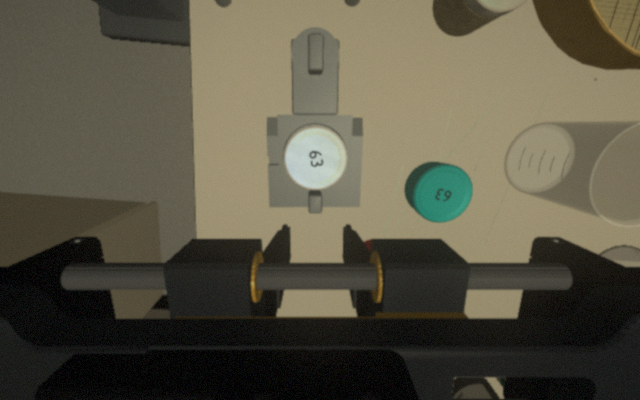

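Fingers are centred on the rear grip (column 316); the tin numbered 63 is in the well. Descending.

```bash
python3 - <<'E'
from h import *
P0=np.array(get_state()['position']);C=np.array([.5481,-.4746,.0155])
plan([P0+(C-P0)*i/6 for i in range(1,7)],[0]*6)
E
```

```text
[[0.001, -0.0, 0.015], 0, 1]
[[0.001, -0.0, 0.015], 0, 1]
[[0.001, -0.0, 0.015], 0, 1]
[[0.001, -0.0, 0.015], 0, 1]
[[0.001, -0.0, 0.015], 0, 1]
[[0.001, -0.0, 0.015], 0, 1]
```

Emit:
jog_arm(motion=[[[0.001, -0.001, 0.015], 0, 0.35], [[0.001, 0, 0.015], 0, 0.35], [[0.001, -0.001, 0.015], 0, 0.35], [[0.001, 0, 0.015], 0, 0.35], [[0.001, 0, 0.012], 0, 0.35], [[0, 0, 0.008], 0, 0.35], [[0, 0, 0], 0, 0.35]])

```text
time_s: 5.65
position: [0.5485, -0.4737, 0.0207]
eef_rot: [0.677, 0.736, 0.004, 0.018]
force: [0.3, -0.4, 0.0]
finger_gap: 0.0332
```

```bash
python3 - <<'E'
from h import *
s=get_state();y,z=yaw();print(s['position'],y,z,s['finger_gap'],s['force'])
plan([[.5481,-.4746,.0155]],[0])
snap('wrist','w4.png')
E
```

```text
[ 0.54846158 -0.47374065  0.02068002] 94.8158604517632 [ 0.03171093 -0.0179348  -0.99933616] 0.03322312930217563 [ 0.30664837 -0.36925165  0.04069857]
[[-0.001, -0.001, 0.005], 0, 1]
```

View pics/w4.png

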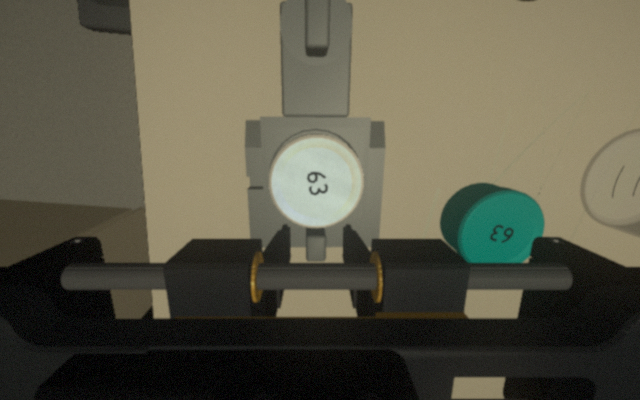

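Emit:
jog_arm(motion=[[[0, -0.001, 0.004], 0, 0.35], [[0, 0, 0], 0, 0.2], [[0, 0, 0], 0, 0.1], [[0, 0, 0], 0, 0.05], [[0, 0, 0], 0, 0.05], [[0, 0, 0], 0, 0.05]], force=10)

```text
time_s: 6.3
position: [0.5482, -0.475, 0.0192]
eef_rot: [0.677, 0.736, 0.004, 0.02]
force: [-0.3, 0.0, -1.4]
finger_gap: 0.0124
```

```bash
python3 - <<'E'
from h import *
s=get_state();y,z=yaw();print(s['position'],y,z,s['finger_gap'],s['force'])
snap('wrist','w5.png')
E
```

```text
[ 0.54822351 -0.47495288  0.01919908] 94.8072115170996 [ 0.03414334 -0.02066817 -0.99920321] 0.012385250942613146 [-0.34779987  0.04536793 -1.35028245]
```

View pics/w5.png

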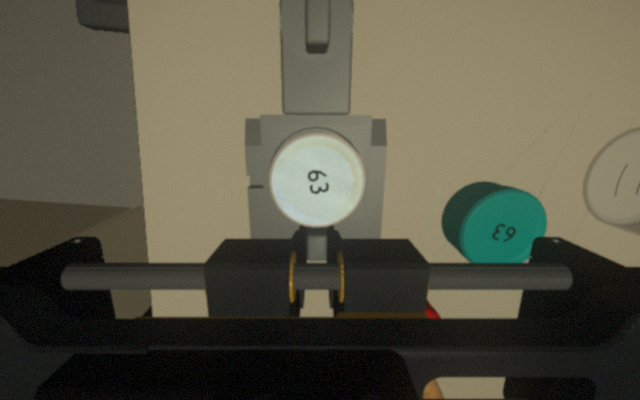

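```bash
python3 - <<'E'
from h import *
s=get_state();P0=np.array(s['position']);y,_=yaw()
C=np.array([.5227,-.4140,.0185])
plan([P0+(C-P0)*i/10 for i in range(1,11)],[-(95.35-94.7)/5/10]*10)
E
```

```text
[[0.006, -0.002, -0.0], -0.01, 1]
[[0.006, -0.002, -0.0], -0.01, 1]
[[0.006, -0.002, -0.0], -0.01, 1]
[[0.006, -0.002, -0.0], -0.01, 1]
[[0.006, -0.002, -0.0], -0.01, 1]
[[0.006, -0.002, -0.0], -0.01, 1]
[[0.006, -0.002, -0.0], -0.01, 1]
[[0.006, -0.002, -0.0], -0.01, 1]
[[0.006, -0.002, -0.0], -0.01, 1]
[[0.006, -0.002, -0.0], -0.01, 1]
```

Emit:
jog_arm(motion=[[[0, 0, 0], 0, 0.05], [[0.004, -0.001, 0], 0, 0.05], [[0.006, -0.002, 0], -0.02, 0.05], [[0.006, -0.002, -0.0003], -0.02, 0.05], [[0.006, -0.002, -0.0003], -0.02, 0.05], [[0.006, -0.002, -0.0003], -0.02, 0.05], [[0.006, -0.002, -0.0003], -0.02, 0.05]], force=35)

```text
time_s: 7.05
position: [0.5337, -0.4403, 0.0197]
eef_rot: [0.673, 0.739, 0.004, 0.021]
force: [1.0, -1.0, -1.3]
finger_gap: 0.0117
```

```bash
python3 - <<'E'
from h import *
s=get_state();y,z=yaw();print(s['position'],y,z,s['finger_gap'],s['force'],s['torque'])
E
```

```text
[ 0.53370354 -0.44033422  0.01973768] 95.34156222016176 [ 0.03603204 -0.02301046 -0.99908569] 0.011707038458024156 [ 1.0311123  -0.99856136 -1.26340971] [-0.25998013 -0.00668654 -0.03817654]
```

Emit:
jog_arm(motion=[[[0.006, -0.002, 0], 0, 0.05], [[0.006, -0.002, 0], 0, 0.05], [[0.006, -0.002, 0], 0, 0.05], [[0.004, -0.001, 0], 0, 0.05], [[0.002, -0.001, 0], 0, 0.05], [[0, 0, 0], 0, 0.05]])

```text
time_s: 7.65
position: [0.5228, -0.4147, 0.0196]
eef_rot: [0.673, 0.74, 0.004, 0.022]
force: [0.5, -2.0, -0.5]
finger_gap: 0.0117
```

```bash
python3 - <<'E'
from h import *
import pickle
s=get_state();y,z=yaw();print(s['position'],y,z,s['finger_gap'],s['force'])
c=cams.calibration('wrist');pickle.dump((s,c),open('w6.pkl','wb'))
a=snap('wrist','w6.png')
cv2.imwrite('pics/w6c.png',cv2.resize(a[0:240,200:440,::-1],None,fx=2.5,fy=2.5,interpolation=3))
a=snap('top','t6.png');cv2.imwrite('pics/t6c.png',cv2.resize(a[170:280,250:410,::-1],None,fx=5,fy=5,interpolation=3))
E
```

```text
[ 0.52278805 -0.41472077  0.01961882] 95.3868354064353 [ 0.03703749 -0.02416688 -0.99902161] 0.011673304380357581 [ 0.5487028  -2.01201792 -0.46330051]
```

View pics/w6c.png

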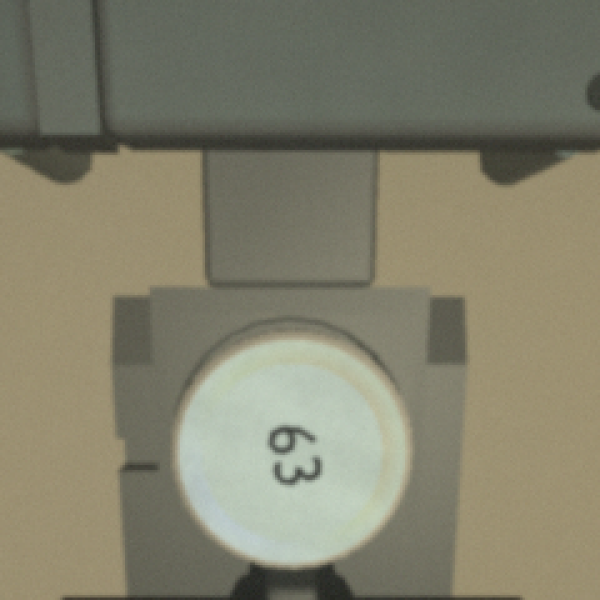

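View pics/t6c.png

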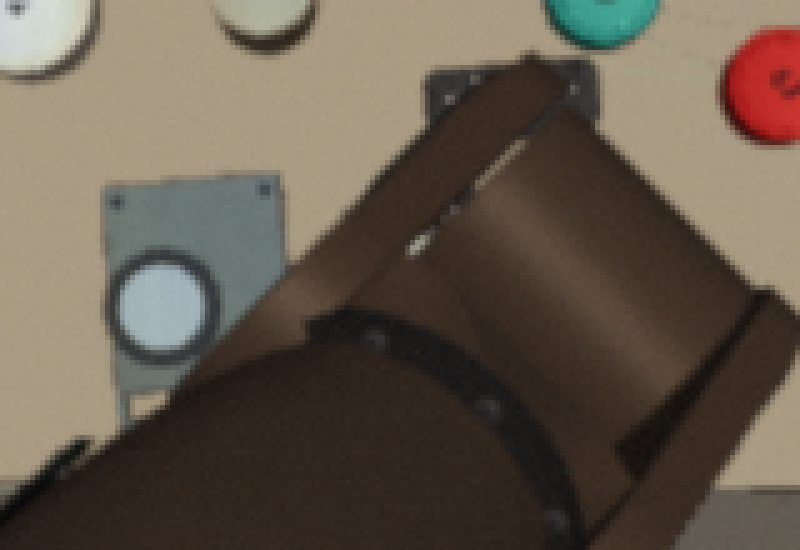

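```bash
python3 - <<'E'
from h import *
import pickle
s,c=pickle.load(open('w6.pkl','rb'))
g=lambda x,y:(200+(x+.5)/2.5-.5,(y+.5)/2.5-.5)
th=np.radians(95.35);Rm=np.array([[np.cos(th),-np.sin(th)],[np.sin(th),np.cos(th)]])
def G(p,z): return (Rm.T@(px2w(c,*g(*p),z/1000)[:2]*1000-np.array([509.5,-273.1]))).round(1)
for n,p,z in [('cheekL',(92,160),0),('cheekR',(480,160),0),('roofL',(0,137),54),('roofM',(290,139),54),('roofM38',(290,150),38),('roofR',(590,141),54),('tongueL',(204,155),12),('tongueR',(379,155),12),('tL2',(208,280),12),('tR2',(374,280),12),('bodyL',(118,435),12),('bodyR',(463,435),12),('bodyL2',(127,585),12),('bodyR2',(452,585),12),('bL3',(111,360),12),('bR3',(467,360),12),('tin',(293,452),34)]:
    print(n,G(p,z))
E
```

```text
cheekL [-35.9  46.3]
cheekR [-35.2 -46.3]
roofL [-41.8  49.3]
roofM [-41.7   1.1]
roofM38 [-40.4   0.6]
roofR [-41.6 -50. ]
tongueL [-36.7  18.9]
tongueR [-36.4 -20.1]
tL2 [-63.2  18.8]
tR2 [-63.1 -19.9]
bodyL [-99.5  41.9]
bodyR [-99.8 -43.4]
bodyL2 [-138.9   42.1]
bodyR2 [-139.9  -43.2]
bL3 [-81.4  42.3]
bR3 [-81.5 -43.1]
tin [-99.4  -0.3]
```

Emit:
jog_arm(motion=[[[0.005, -0.0005, 0], 0, 0.05], [[0.005, 0, 0], 0, 0.05], [[0.005, 0, 0], 0, 0.05], [[0.005, 0, 0], 0, 0.05], [[0.005, 0, 0], 0, 0.05], [[0.004, 0, 0], 0, 0.05], [[0.004, 0, 0], 0, 0.05]])

```text
time_s: 8.45
position: [0.5194, -0.3812, 0.0192]
eef_rot: [0.673, 0.74, 0.003, 0.023]
force: [0.5, -3.0, 3.3]
finger_gap: 0.0117
```

```bash
cat >> h.py <<'E'
th=np.radians(95.35);Rm=np.array([[np.cos(th),-np.sin(th)],[np.sin(th),np.cos(th)]]);G0=np.array([509.5,-273.1])
def st():
    s=get_state();y,z=yaw();p=np.array(s['position'])*1000
    print('t',round(float(s['time_s']),2),'gauge xy',(Rm.T@(p[:2]-G0)).round(2),'z',p[2].round(1),'yaw',y.round(2),'tilt',z.round(3),'gap',round(float(s['finger_gap']),4),'Fg',(Rm.T@np.array(s['force'])[:2]).round(1),'Fz',round(float(s['force'][2]),1),'T',np.round(s['torque'],2))
E
python3 - <<'E'
from h import *
st();a=snap('wrist','w7.png')
cv2.imwrite('pics/w7c.png',cv2.resize(a[0:240,200:440,::-1],None,fx=2.5,fy=2.5,interpolation=3))
E
```

```text
t 8.45 gauge xy [-108.54    0.22] z 19.2 yaw 95.39 tilt [ 0.039 -0.027 -0.999] gap 0.0117 Fg [-3.  -0.2] Fz 3.3 T [-0.73  0.2   0.12]
```

View pics/w7c.png

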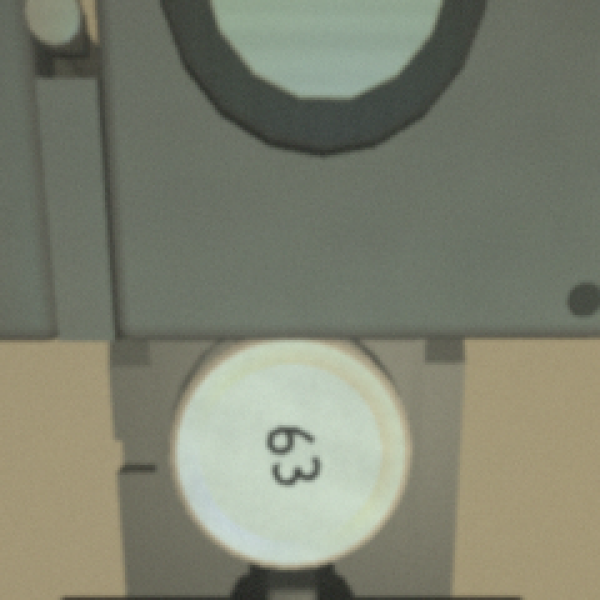

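Emit:
jog_arm(motion=[[[0.005, 0, -0.0006], 0, 0.05], [[0.005, 0, -0.0003], 0, 0.05], [[0.005, 0, -0.0002], 0, 0.05], [[0.005, 0, -0.0002], 0, 0.05]])

```text
time_s: 8.9
position: [0.5169, -0.3587, 0.0194]
eef_rot: [0.673, 0.739, 0.003, 0.022]
force: [0.1, -2.0, 1.3]
finger_gap: 0.0116
```

```bash
python3 - <<'E'
from h import *
st()
E
```

```text
t 8.9 gauge xy [-85.91   0.59] z 19.4 yaw 95.38 tilt [ 0.037 -0.025 -0.999] gap 0.0116 Fg [-2.   0.1] Fz 1.3 T [-0.56  0.16  0.11]
```

Emit:
jog_arm(motion=[[[0.005, 0, -0.0003], 0, 0.05], [[0.005, 0, -0.0003], 0, 0.05], [[0.005, 0, -0.0002], 0, 0.05], [[0.004, 0, -0.0002], 0, 0.05], [[0.001, 0, 0], 0, 0.05], [[0, 0, 0], 0, 0.05]])

```text
time_s: 9.5
position: [0.5148, -0.3364, 0.0197]
eef_rot: [0.672, 0.74, 0.003, 0.022]
force: [0.5, -3.6, -0.2]
finger_gap: 0.0115
```

```bash
python3 - <<'E'
from h import *
import pickle
st();s=get_state();c=cams.calibration('wrist');pickle.dump((s,c),open('w8.pkl','wb'))
a=snap('wrist','w8.png')
cv2.imwrite('pics/w8c.png',cv2.resize(a[0:240,200:440,::-1],None,fx=2.5,fy=2.5,interpolation=3))
E
```

```text
t 9.5 gauge xy [-63.47   0.63] z 19.7 yaw 95.43 tilt [ 0.037 -0.025 -0.999] gap 0.0115 Fg [-3.6 -0.1] Fz -0.2 T [-0.74  0.08  0.15]
```

View pics/w8c.png

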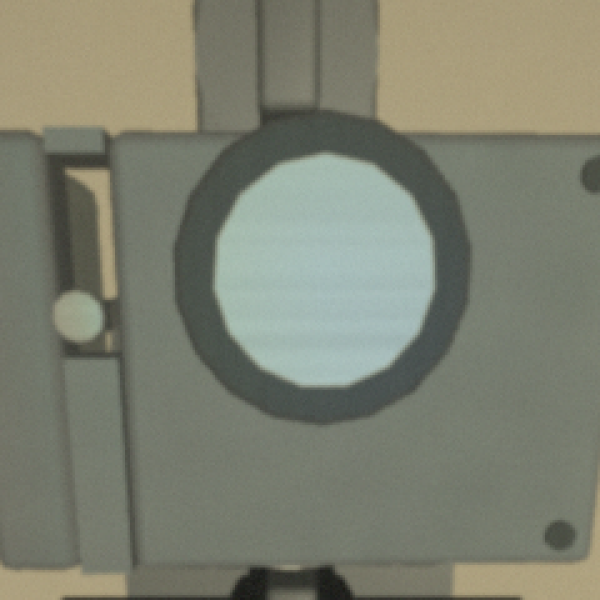

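Emit:
jog_arm(motion=[[[0, 0, 0], 0, 0.15], [[0, 0, 0], 0, 0.3], [[0, 0, 0], 0, 0.3], [[0, 0, -0.01], 0, 0.3], [[0, 0, -0.02], 0, 0.3], [[0, 0, -0.03], 0, 0.3], [[0, 0, -0.035], 0, 0.35], [[0, 0, 0], 0, 0.35]])

```text
time_s: 10.35
position: [0.5102, -0.3326, 0.1188]
eef_rot: [0.673, 0.739, 0.004, 0.019]
force: [-0.8, 0.1, 0.3]
finger_gap: 0.0329
```

```bash
python3 - <<'E'
from h import *
import pickle
st();s=get_state()
P0=np.array(s['position']);B=np.array([.5033,-.2114,.11])
plan([P0+(B-P0)*i/5 for i in range(1,6)],[0]*5)
E
```

```text
t 10.35 gauge xy [-59.3    4.88] z 118.8 yaw 95.32 tilt [ 0.034 -0.021 -0.999] gap 0.0329 Fg [0.1 0.8] Fz 0.3 T [-0.07  0.06 -0.05]
[[0.024, 0.001, 0.001], 0, 1]
[[0.024, 0.001, 0.001], 0, 1]
[[0.024, 0.001, 0.001], 0, 1]
[[0.024, 0.001, 0.001], 0, 1]
[[0.024, 0.001, 0.001], 0, 1]
```

Emit:
jog_arm(motion=[[[0.02, 0.001, -0.0005], 0, 0.35], [[0.03, 0.001, -0.0005], 0, 0.35], [[0.03, 0.001, -0.0005], 0, 0.35], [[0.025, 0.001, -0.0005], 0, 0.35], [[0.01, 0.001, 0], 0, 0.35], [[0, 0, 0], 0, 0.35]])

```text
time_s: 10.95
position: [0.5015, -0.209, 0.1171]
eef_rot: [0.674, 0.739, 0.004, 0.018]
force: [0.2, 0.3, 0.7]
finger_gap: 0.0333
```

```bash
python3 - <<'E'
from h import *
import pickle
st();s=get_state();c=cams.calibration('wrist');pickle.dump((s,c),open('w9.pkl','wb'))
a=snap('wrist','w9.png')
P0=np.array(s['position']);B=np.array([.5033,-.2114,.0185])
plan([P0+(B-P0)*i/5 for i in range(1,6)],[0]*5)
a=snap('side','s9.png');cv2.imwrite('pics/s9c.png',cv2.resize(a[150:290,200:400,::-1],None,fx=4,fy=4,interpolation=3))
a=snap('top','t9.png');cv2.imwrite('pics/t9c.png',cv2.resize(a[150:290,220:400,::-1],None,fx=4,fy=4,interpolation=3))
E
```

```text
t 10.95 gauge xy [64.54  1.98] z 117.1 yaw 95.27 tilt [ 0.031 -0.019 -0.999] gap 0.0333 Fg [ 0.2 -0.2] Fz 0.7 T [-0.08  0.09  0.04]
[[0.001, -0.0, 0.02], 0, 1]
[[-0.0, -0.0, 0.02], 0, 1]
[[-0.0, -0.0, 0.02], 0, 1]
[[-0.0, -0.0, 0.02], 0, 1]
[[-0.0, -0.0, 0.02], 0, 1]
```

View pics/w9.png

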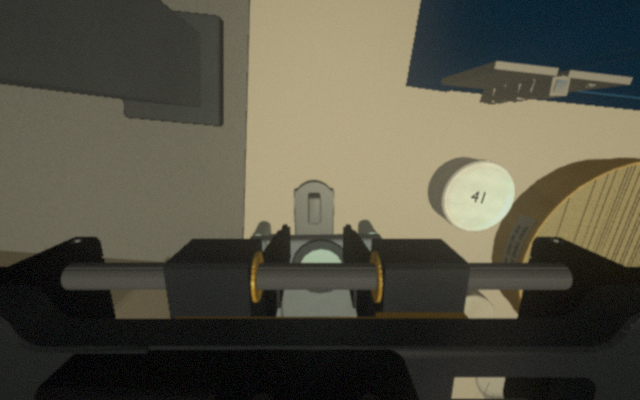

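View pics/s9c.png

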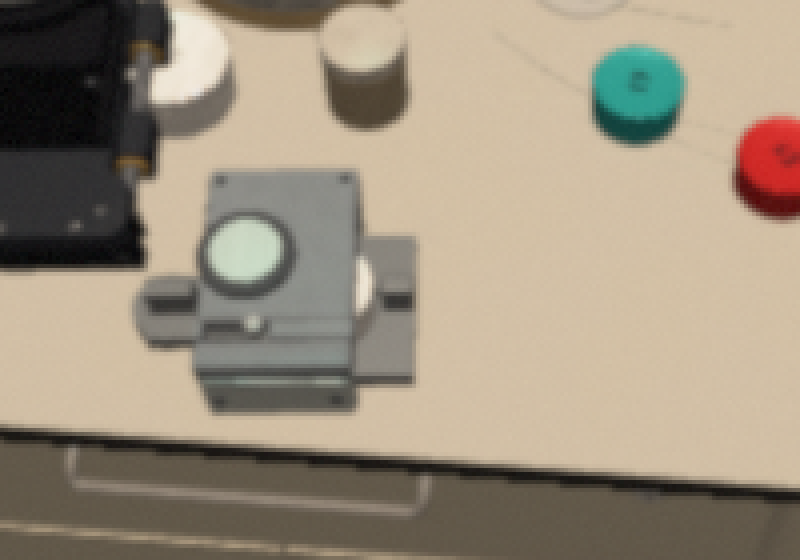

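View pics/t9c.png

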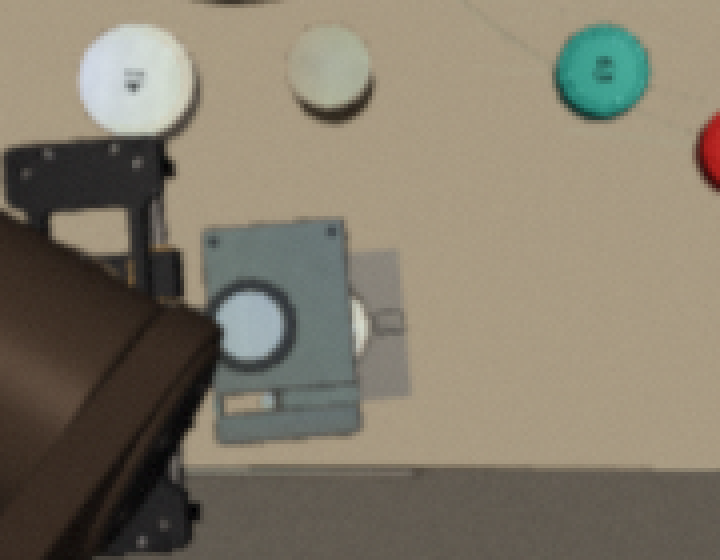

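```bash
python3 - <<'E'
from h import *
import pickle
a=cv2.imread('pics/w9.png');cv2.imwrite('pics/w9c.png',cv2.resize(a[170:240,260:380],None,fx=6,fy=6,interpolation=3))
def ph(f,box):
    A=cv2.cvtColor(cv2.imread('pics/t0.png'),6).astype(np.float32);B=cv2.cvtColor(cv2.imread(f),6).astype(np.float32)
    y0,y1,x0,x1=box;return cv2.phaseCorrelate(A[y0:y1,x0:x1],B[y0:y1,x0:x1],cv2.createHanningWindow((x1-x0,y1-y0),5))
print(ph('pics/t9.png',(212,266,272,314)),ph('pics/t9.png',(150,185,290,320)))
E
```

```text
((0.5295465479732897, 0.03064524589782991), 1.0523288930885095) ((0.07963964106072652, -0.10851513451759942), 0.9507638648704246)
```

View pics/w9c.png

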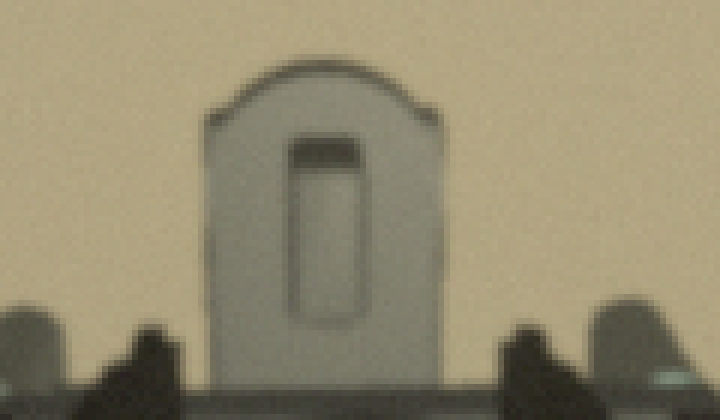

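```bash
python3 - <<'E'
from h import *
import pickle
s,c=pickle.load(open('w9.pkl','rb'))
g=lambda x,y:(260+(x+.5)/6-.5,170+(y+.5)/6-.5)
G=lambda p,z:(Rm.T@(px2w(c,*g(*p),z/1000)[:2]*1000-G0)).round(1)
for n,p,z in [('grip fl',(290,172),34),('fr',(368,172),34),('bl',(290,322),34),('br',(368,322),34),('tongueL',(206,200),12),('tongueR',(440,200),12),('tL',(210,370),12),('tR',(440,370),12),('nose',(324,63),12),('roofL',(190,390),54),('roofR',(500,386),54)]: print(n,G(p,z))
# edges of gauge in top images via subpixel: crop region right/top edges
A=cv2.cvtColor(cv2.imread('pics/t0.png'),6).astype(np.float32);B=cv2.cvtColor(cv2.imread('pics/t9.png'),6).astype(np.float32)
for box in [(203,225,268,300),(225,262,290,306),(245,268,272,304),(203,240,285,305)]:
    y0,y1,x0,x1=box;T=A[y0+3:y1-3,x0+3:x1-3];r=cv2.matchTemplate(B[y0:y1,x0:x1],T,5);_,m,_,l=cv2.minMaxLoc(r)
    print(box,m,l)
    if 0<l[0]<6 and 0<l[1]<6:
        f=lambda a,b,c_:0.5*(a-c_)/(a-2*b+c_)
        print(l[0]+f(r[l[1],l[0]-1],m,r[l[1],l[0]+1])-3,l[1]+f(r[l[1]-1,l[0]],m,r[l[1]+1,l[0]])-3)
E
```

```text
grip fl [71.5  6.7]
fr [71.4 -5.1]
bl [47.5  6.9]
br [47.4 -5.2]
tongueL [61.  20.6]
tongueR [ 60.7 -18. ]
tL [31.1 20.6]
tR [ 30.6 -18.5]
nose [83.8  1.1]
roofL [44.5 21.3]
roofR [ 44.6 -23.4]
(203, 225, 268, 300) 0.9905904531478882 (3, 3)
0.11358714 0.046672344
(225, 262, 290, 306) 0.9833208322525024 (3, 3)
-0.11522865 -0.09676981
(245, 268, 272, 304) 0.98464035987854 (3, 3)
-0.02182436 0.035058975
(203, 240, 285, 305) 0.9965399503707886 (3, 3)
-0.054940462 -0.013471603
```

Emit:
jog_arm(motion=[[[0, -0.001, 0.02], 0, 0.35], [[-0.001, 0, 0.025], 0, 0.35], [[0, -0.0005, 0.025], 0, 0.35], [[0, 0, 0.018], 0, 0.35], [[0, 0, 0.006], 0, 0.35], [[0, 0, 0], 0, 0.35]])

```text
time_s: 11.7
position: [0.5049, -0.2211, 0.02]
eef_rot: [0.677, 0.736, 0.004, 0.02]
force: [0.1, 0.1, -0.1]
finger_gap: 0.0333
```

```bash
python3 - <<'E'
from h import *
st();a=snap('wrist','w10.png')
E
```

```text
t 11.7 gauge xy [52.24 -0.32] z 20.0 yaw 94.78 tilt [ 0.035 -0.022 -0.999] gap 0.0333 Fg [ 0.1 -0.1] Fz -0.1 T [-0.15  0.08  0.06]
```

View pics/w10.png

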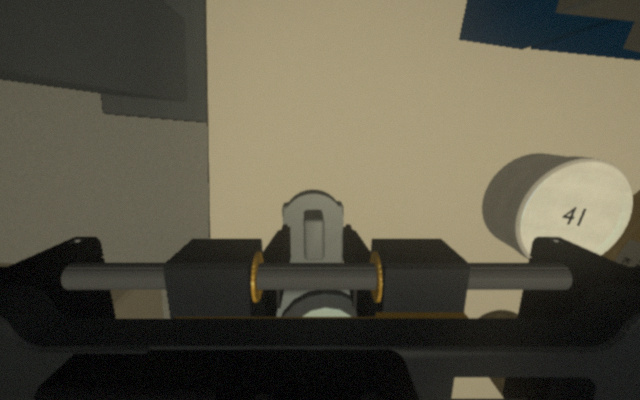

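Emit:
jog_arm(motion=[[[0.004, -0.0005, 0], -0.1, 0.35], [[0.004, -0.0005, 0], 0, 0.35], [[0.0015, 0, 0], 0, 0.35], [[0, 0, 0], 0, 0.35]])

```text
time_s: 12.15
position: [0.5041, -0.2117, 0.0229]
eef_rot: [0.673, 0.739, 0.004, 0.023]
force: [-0.5, 0.0, -0.2]
finger_gap: 0.0335
```

```bash
python3 - <<'E'
from h import *
st()
E
```

```text
t 12.15 gauge xy [61.6 -0.3] z 22.9 yaw 95.31 tilt [ 0.039 -0.024 -0.999] gap 0.0335 Fg [0.  0.5] Fz -0.2 T [-0.03  0.07  0.04]
```

Emit:
jog_arm(motion=[[[0, -0.001, 0.003], 0, 0.3], [[0, 0, 0.001], 0, 0.2], [[0, 0, 0], 0, 0.1], [[0, 0, 0], 0, 0.05], [[0, 0, 0], 0, 0.05], [[0, 0, 0], 0, 0.05]], force=10)

```text
time_s: 12.75
position: [0.5033, -0.2119, 0.0191]
eef_rot: [0.673, 0.739, 0.004, 0.023]
force: [-0.3, 1.2, 0.7]
finger_gap: 0.0122
```

```bash
python3 - <<'E'
from h import *
import pickle
st()
s,c=pickle.load(open('w8.pkl','rb'))
g=lambda x,y:(200+(x+.5)/2.5-.5,(y+.5)/2.5-.5)
G=lambda p,z:(Rm.T@(px2w(c,*g(*p),z/1000)[:2]*1000-G0)).round(1)
print('pin w8',G((79,315),59),'entry',G((300,563),54),'exit',G((150,133),54),'slot',G((85,355),54),G((85,165),54))
snap('side','s10.png')
E
```

```text
t 12.75 gauge xy [61.5   0.44] z 19.1 yaw 95.33 tilt [ 0.04  -0.025 -0.999] gap 0.0122 Fg [1.2 0.2] Fz 0.7 T [0.04 0.18 0.  ]
pin w8 [ 8.5 38. ] entry [-38.8  -0.3] exit [37.8 25.2] slot [ 1.5 38.7] [32.8 36.3]
```

Emit:
jog_arm(motion=[[[0.002, 0, 0], 0, 0.05], [[0.002, 0, 0], 0, 0.05], [[0.002, 0, 0], 0, 0.05], [[0.002, 0, 0], 0, 0.05], [[0.002, 0, 0], 0, 0.05]])

```text
time_s: 13.3
position: [0.5039, -0.2048, 0.0193]
eef_rot: [0.672, 0.74, 0.004, 0.026]
force: [-0.7, -5.6, -0.6]
finger_gap: 0.0124
```

```bash
python3 - <<'E'
from h import *
st()
E
```

```text
t 13.3 gauge xy [68.51 -0.79] z 19.3 yaw 95.41 tilt [ 0.044 -0.03  -0.999] gap 0.0124 Fg [-5.5  1.2] Fz -0.6 T [-1.06  0.29  0.05]
```

Emit:
jog_arm(motion=[[[0.002, -0.0005, 0], 0, 0.05], [[0.002, -0.0005, 0], 0, 0.05], [[0.002, -0.0005, 0], 0, 0.05], [[0.002, -0.0003, 0], 0, 0.05]])

```text
time_s: 13.7
position: [0.5034, -0.1998, 0.0195]
eef_rot: [0.672, 0.74, 0.004, 0.03]
force: [0.0, -3.2, -0.9]
finger_gap: 0.012
```

```bash
python3 - <<'E'
from h import *
st();a=snap('wrist','w11.png');cv2.imwrite('pics/w11c.png',cv2.resize(a[160:330,240:400,::-1],None,fx=3.5,fy=3.5,interpolation=3))
a=snap('side','s11.png');cv2.imwrite('pics/s11c.png',cv2.resize(a[170:260,210:390,::-1],None,fx=4.4,fy=4.4,interpolation=3))
E
```

```text
t 13.7 gauge xy [73.57 -0.73] z 19.5 yaw 95.48 tilt [ 0.05  -0.035 -0.998] gap 0.012 Fg [-3.2  0.3] Fz -0.9 T [-0.8   0.14  0.06]
```

View pics/w11c.png

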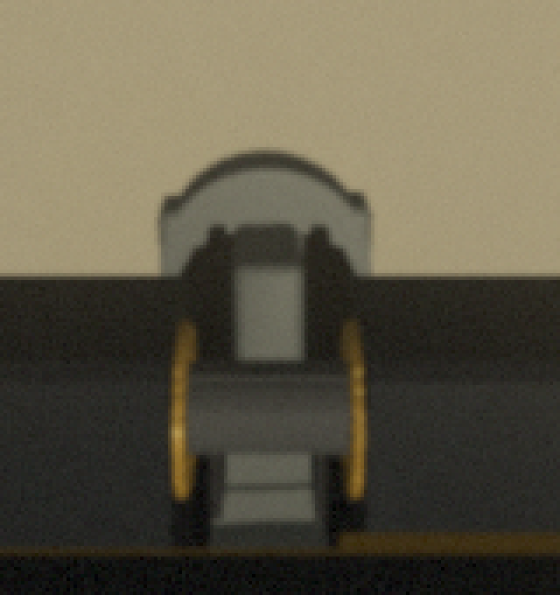

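View pics/s11c.png

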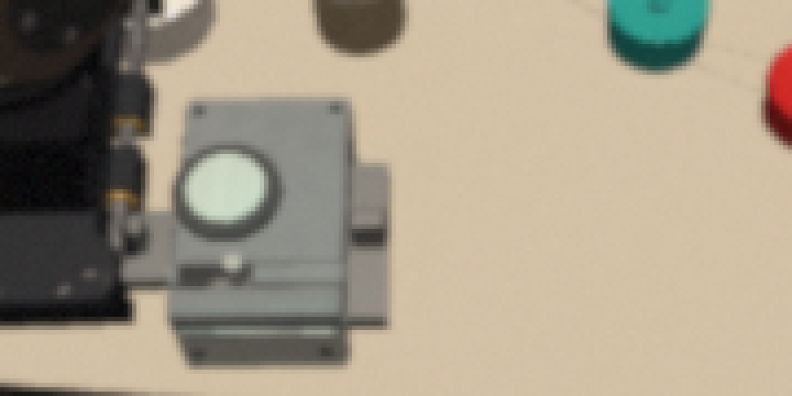

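Emit:
jog_arm(motion=[[[0.003, -0.0005, 0], 0, 0.05], [[0.003, -0.0005, 0], 0, 0.05], [[0.003, -0.0005, 0], 0, 0.05], [[0.003, -0.0003, 0], 0, 0.05]])

```text
time_s: 14.2
position: [0.5016, -0.1886, 0.0195]
eef_rot: [0.672, 0.74, 0.004, 0.032]
force: [0.6, -4.7, -0.0]
finger_gap: 0.0125
```

```bash
python3 - <<'E'
from h import *
st()
E
```

```text
t 14.2 gauge xy [8.487e+01 1.000e-02] z 19.5 yaw 95.48 tilt [ 0.053 -0.037 -0.998] gap 0.0125 Fg [-4.7 -0.2] Fz -0.0 T [-1.02  0.12  0.02]
```

Emit:
jog_arm(motion=[[[0.002, 0, 0], 0, 0.05], [[0.002, 0, 0], 0, 0.05], [[0.002, 0, 0], 0, 0.05]])

```text
time_s: 14.5
position: [0.5013, -0.1825, 0.0195]
eef_rot: [0.672, 0.74, 0.004, 0.033]
force: [1.1, -4.3, 0.4]
finger_gap: 0.0124
```

```bash
python3 - <<'E'
from h import *
st()
a=snap('side','s12.png');cv2.imwrite('pics/s12c.png',cv2.resize(a[170:260,210:390,::-1],None,fx=4.4,fy=4.4,interpolation=3))
E
```

```text
t 14.5 gauge xy [90.93 -0.3 ] z 19.5 yaw 95.5 tilt [ 0.054 -0.038 -0.998] gap 0.0124 Fg [-4.4 -0.7] Fz 0.4 T [-0.99  0.13  0.02]
```

View pics/s12c.png

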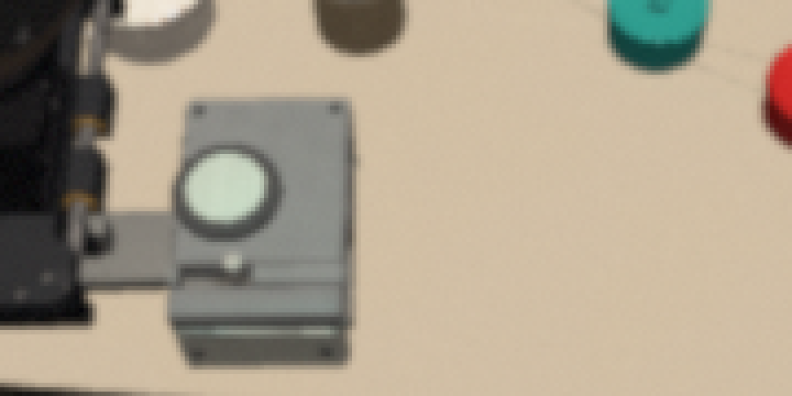

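Emit:
jog_arm(motion=[[[0.001, 0, 0], 0, 0.05], [[0.001, 0, 0], 0, 0.05]])

```text
time_s: 14.75
position: [0.5012, -0.1802, 0.0195]
eef_rot: [0.672, 0.74, 0.004, 0.033]
force: [0.1, -3.6, 0.1]
finger_gap: 0.0122
```

```bash
python3 - <<'E'
from h import *
st()
E
```

```text
t 14.75 gauge xy [93.27 -0.39] z 19.5 yaw 95.5 tilt [ 0.054 -0.038 -0.998] gap 0.0122 Fg [-3.6  0.2] Fz 0.1 T [-0.88  0.12  0.11]
```

Emit:
jog_arm(motion=[[[0.001, 0, 0], 0, 0.05]])

```text
time_s: 14.85
position: [0.5011, -0.1791, 0.0195]
eef_rot: [0.672, 0.74, 0.004, 0.033]
force: [1.3, -2.2, 1.5]
finger_gap: 0.0123
```

```bash
python3 - <<'E'
from h import *
st();a=snap('side','s13.png');b=cv2.imread('pics/s12.png')[:,:,::-1]
cv2.imwrite('pics/s13c.png',np.hstack([cv2.resize(i[215:245,245:285,::-1],None,fx=9,fy=9,interpolation=3) for i in (b,a)]))
E
```

```text
t 14.85 gauge xy [94.37 -0.38] z 19.5 yaw 95.49 tilt [ 0.054 -0.038 -0.998] gap 0.0123 Fg [-2.3 -1.1] Fz 1.5 T [-0.58  0.09  0.02]
```

View pics/s13c.png

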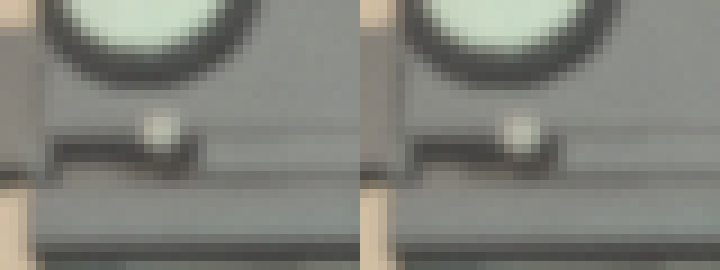

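Emit:
jog_arm(motion=[[[0.001, 0, 0], 0, 0.05]])

```text
time_s: 15.0
position: [0.5009, -0.1777, 0.0195]
eef_rot: [0.672, 0.74, 0.004, 0.033]
force: [1.3, -3.1, 1.9]
finger_gap: 0.0122
```

```bash
python3 - <<'E'
from h import *
st();a=snap('side','s14.png');b=cv2.imread('pics/s9.png')[:,:,::-1]
cv2.imwrite('pics/s14c.png',np.hstack([cv2.resize(i[215:245,245:285,::-1],None,fx=9,fy=9,interpolation=3) for i in (b,a)]))
E
```

```text
t 15.0 gauge xy [95.75 -0.36] z 19.5 yaw 95.49 tilt [ 0.054 -0.038 -0.998] gap 0.0122 Fg [-3.2 -1. ] Fz 1.9 T [-0.57  0.09  0.08]
```

View pics/s14c.png

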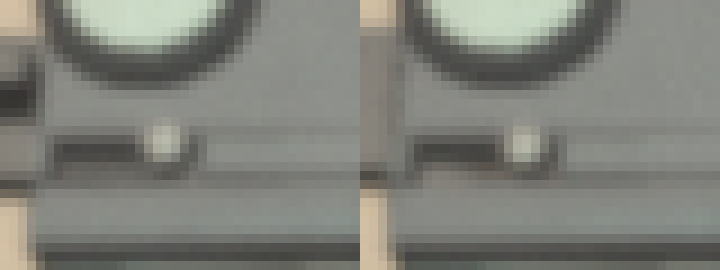

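```bash
python3 - <<'E'
from h import *
ims=[cv2.imread(f'pics/s{i}.png').astype(np.float32) for i in (0,9,12,13,14)]
for A in ims:
    g=cv2.cvtColor(A,6)[222:236,256:270];w=np.clip(g-150,0,None);yy,xx=np.mgrid[222:236,256:270];print((w*xx).sum()/w.sum(),(w*yy).sum()/w.sum(),w.sum())
b=ims[0]
cv2.imwrite('pics/s0k.png',np.hstack([cv2.resize(i[215:245,245:285],None,fx=9,fy=9,interpolation=3) for i in (ims[0],ims[4])]))
E
```

```text
261.0364095039633 231.6636279622885 105.523026
262.8164380474396 229.97298048196956 182.94101
262.41929383588314 228.64246076912062 211.72505
262.4094889567369 228.98520187818303 200.42798
262.77574313405876 230.45797902562086 151.60301[ WARN:0@0.696] global loadsave.cpp:1063 imwrite_ Unsupported depth image for selected encoder is fallbacked to CV_8U.
```

View pics/s0k.png

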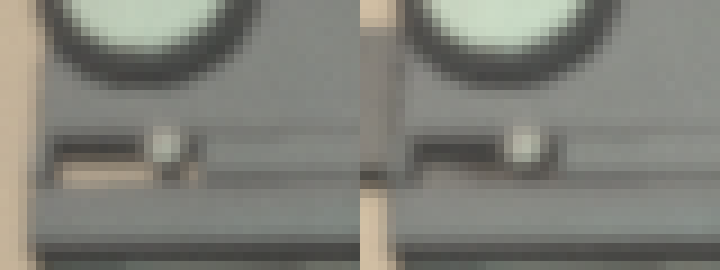

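The knob matches its down position from the start, so the pin is in the notch. Releasing without drawing further.

Emit:
jog_arm(motion=[[[0, 0, 0], 0, 0.1], [[0, 0, 0], 0, 0.2], [[0, 0, 0], 0, 0.3], [[0, 0, 0], 0, 0.3]])

```text
time_s: 15.45
position: [0.4999, -0.1766, 0.019]
eef_rot: [0.672, 0.74, 0.004, 0.031]
force: [-0.5, 0.6, -0.2]
finger_gap: 0.0268
```

```bash
python3 - <<'E'
from h import *
st();a=snap('side','s15.png');b=cv2.imread('pics/s14.png')[:,:,::-1]
cv2.imwrite('pics/s15c.png',np.hstack([cv2.resize(i[205:245,225:285,::-1],None,fx=6,fy=6,interpolation=3) for i in (b,a)]))
g=a.mean(2)
E
```

```text
t 15.45 gauge xy [97.02  0.55] z 19.0 yaw 95.48 tilt [ 0.052 -0.036 -0.998] gap 0.0268 Fg [0.7 0.5] Fz -0.2 T [-0.08  0.07  0.02]
```

View pics/s15c.png

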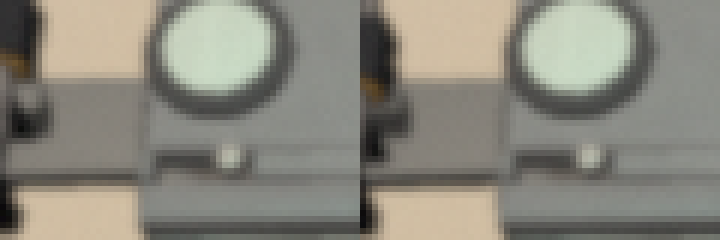

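Emit:
jog_arm(motion=[[[0, 0, -0.008], 0, 0.35], [[0, 0, -0.015], 0, 0.35], [[0, 0, -0.03], 0, 0.35], [[0, 0, -0.04], 0, 0.35], [[0, 0, -0.04], 0, 0.35], [[-0.02, -0.02, -0.03], 0, 0.35], [[-0.03, -0.04, 0], 0, 0.35], [[0, -0.03, 0], 0, 0.35], [[0, 0, 0], 0, 0.35]])

```text
time_s: 16.4
position: [0.4033, -0.2295, 0.19]
eef_rot: [0.671, 0.741, 0.004, 0.032]
force: [0.4, 0.1, 0.1]
finger_gap: 0.0332
```

```bash
python3 - <<'E'
from h import *
import pickle
st();s=get_state();c=cams.calibration('wrist');pickle.dump((s,c),open('w16.pkl','wb'))
snap('wrist','w16.png')
a=snap('side','s16.png');cv2.imwrite('pics/s16c.png',cv2.resize(a[130:290,200:400,::-1],None,fx=3.7,fy=3.7,interpolation=3))
a=snap('top','t16.png');cv2.imwrite('pics/t16c.png',cv2.resize(a[150:290,220:400,::-1],None,fx=4,fy=4,interpolation=3))
E
```

```text
t 16.4 gauge xy [ 53.32 101.7 ] z 190.0 yaw 95.63 tilt [ 0.052 -0.037 -0.998] gap 0.0332 Fg [ 0.1 -0.4] Fz 0.1 T [-0.12  0.07 -0.04]
```

View pics/s16c.png

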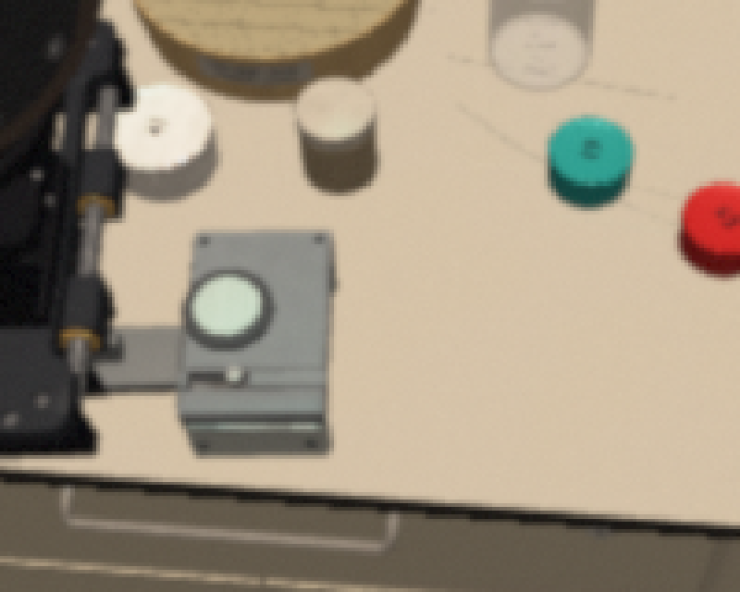

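View pics/t16c.png

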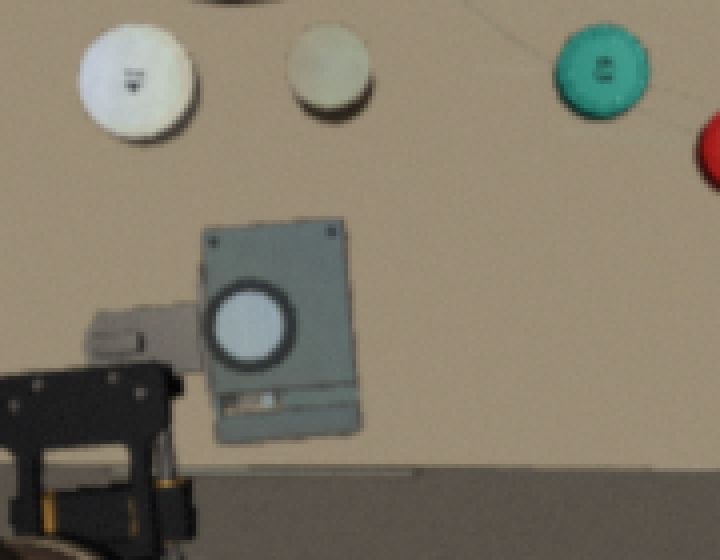

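View pics/w16.png

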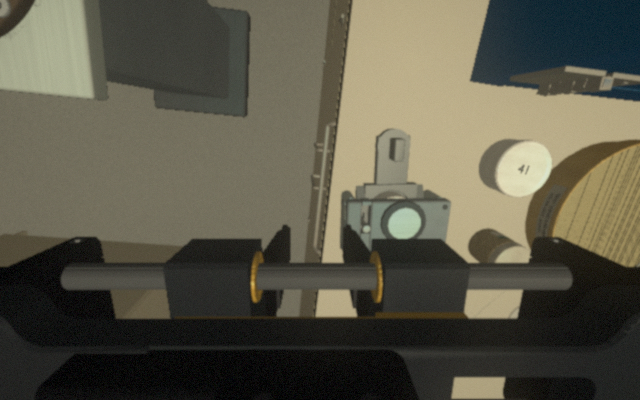

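```bash
python3 - <<'E'
from h import *
import pickle
for f,boxes in (('t',[(203,225,268,312),(203,240,285,312),(203,268,272,314)]),('s',[(190,215,255,295),(190,252,262,294)])):
  A=cv2.cvtColor(cv2.imread(f'pics/{f}0.png'),6).astype(np.float32);B=cv2.cvtColor(cv2.imread(f'pics/{f}16.png'),6).astype(np.float32)
  for y0,y1,x0,x1 in boxes:
    r=cv2.matchTemplate(B[y0:y1,x0:x1],A[y0+3:y1-3,x0+3:x1-3],5);_,m,_,l=cv2.minMaxLoc(r)
    q=lambda a,b,c:0.5*(a-c)/(a-2*b+c)
    print(f,m,l[0]+q(r[l[1],l[0]-1],m,r[l[1],l[0]+1])-3,l[1]+q(r[l[1]-1,l[0]],m,r[l[1]+1,l[0]])-3)
A=cv2.imread('pics/s16.png').astype(np.float32)
g=cv2.cvtColor(A,6)[222:236,256:270];w=np.clip(g-150,0,None);yy,xx=np.mgrid[222:236,256:270];print('knob',(w*yy).sum()/w.sum())
c=cams.calibration('top');G=lambda p,z:(Rm.T@(px2w(c,220+p[0]/4,150+p[1]/4,z/1000)[:2]*1000-G0)).round(1)
print('nose',G((85,337),12),'grip rear',G((143,342),34))
a=cv2.imread('pics/w16.png');cv2.imwrite('pics/w16c.png',cv2.resize(a[120:260,330:460],None,fx=4.2,fy=4.2,interpolation=3))
E
```

```text
t 0.9872589707374573 0.09134197 0.04439211
t 0.9962363839149475 -0.018746376 0.0054523945
t 0.9783520102500916 0.049824953 0.045713663
s 0.9990454912185669 0.0063364506 0.06346941
s 0.9964739084243774 0.0063459873 0.029931307
knob 230.457911137964
nose [114.3  -4.9] grip rear [77.4  1.4]
```

View pics/w16c.png

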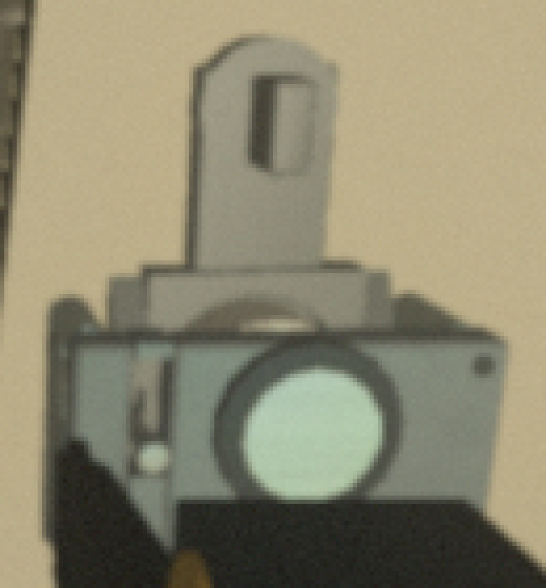

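```bash
python3 - <<'E'
from h import *
print(env.finish_job());st()
E
```

```text
the job is handed in; nothing more can be done
None
the job is handed in; nothing more can be done
```

The carriage is home with the catch pin in its notch, and I handed the job in at about 16.6 s. I pushed it nose first into the tunnel by the rear grip, let go, and drew it on from the far side by the front grip. I stopped as soon as the pin dropped, then opened the fingers and backed off.

What the last checks showed:
- **Catch:** The catch knob rode up and came back down to its starting height. The carriage is about 36 mm past the gauge's middle, close to the 36–38 mm I expected. I stopped on seeing the knob drop, so I never pulled against the notch's hard stop.
- **Gauge:** It matches the first pictures to within 0.1 pixel (about 0.2 mm) in both the top and side views.
- **Tin and bystanders:** The part of tin 63 visible under the roof sits in its well. The big tin and jar were never approached and look the same as at the start.
- **Forces:** The readings I took between moves stayed below 6 N.

Three things were less exact:
- **Catch knob reading:** A brightness measurement of the knob was unreliable because light shone through the slot. I judged it by comparing close crops.
- **Carriage position:** A top-view reading of the nose was about 5 mm off sideways, where the front grip read about 1 mm.
- **Tool tilt:** The tool drifted to a tilt of about 4° during the jogging, with no visible effect.

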